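# Hang the lift-off gate back on the cake guard

### The job

The washed gate of the cake guard is stored under the little riser shelf with only its hinge end sticking out. Draw it out, stand it upright on the open table well clear of the shelf and let go; then take it again and lower both its hinge knuckles fully down onto the two pins of the cake guard, so that it hangs shut across the open front. Let go of it there, and leave the cake, the timer, the measuring cup and the rest where they are.

Things in the scene. Friction and masses are not known exactly. Their poses are not given: they have to be found in the camera images.
- gate: Loose steel gate, 0.24 kg: 160 mm long (x), 12 mm thick (y), 120 mm high (z up). Origin: under its middle, at the bottom of its feet. Rails and end stiles 12 mm thick with a 3 mm sheet between (z 20 to 104 mm). Two cross feet, 14 x 64 x 6 mm, at x = -50 and +50 mm: it stands by itself. Its -x end is the hinge end; about 60 mm of that end plus the knuckles stick out of the shelf at the start.
- gate_top (a point): Middle of the gate's top rail (12 mm thick, 16 mm high), on its top edge: gate frame (0, 0, 120) mm; over the gate's centre of mass, the best place to hold it when hanging it.
- knuckle_low (a point): Centre of the lower mouth of the low knuckle: gate frame (-93, 0, 22) mm. Each knuckle is a short upright tube, 22 mm outside, 11 mm bore, 12 mm high, open at both ends, beyond the gate's hinge end.
- knuckle_high (a point): Centre of the lower mouth of the high knuckle: gate frame (-93, 0, 90) mm.
- gate_free_end (a point): Top corner of the gate at its free end, away from the hinge: gate frame (80, 0, 120) mm.
- shelf: Fixed sheet-metal riser shelf, 180 mm deep (x), 160 mm wide (y), side walls 6 mm; board from z = 130 to 138 mm, 10 mm above the gate's top; a timer stands on its rear half. Origin: on the table under its middle. Open front at x = -90 mm: the gate stands in it, its x axis within 3 degrees of the shelf's, hinge end forward, and must be drawn out towards the shelf's -x.
- guard: Fixed three-sided sheet-metal cake guard, walls 104 mm high. Origin: on the table under the middle of its open front; x points into it (back at x = 157 mm), y along the front. Hinge post, 240 mm high, at y = -125 mm; latch post, 120 mm high, at y = 102 mm, stop tab at x = 24 mm. Hung shut, the gate's origin is at guard (0, 0, 10) mm and its x axis points along the guard's +y.
- pin_low (a point): Foot of the low pin: guard frame (0, -93, 32) mm, on top of its bracket (14 mm wide, 6 mm thick). Both pins stand upright on one axis, 8 mm thick, 18 mm long, the last 6 mm tapered to 3 mm. Come in from the front (guard's -x) with the gate's origin 28 to 60 mm up, so that the low knuckle passes over the low pin and under the high bracket; then lower.
- pin_high (a point): Foot of the high pin: guard frame (0, -93, 100) mm, on top of its bracket; tip at z = 118 mm. A blank white card holder sticks out of the hinge post above it (z 185 to 237 mm, y -125 to -70 mm): the gate cannot come from straight above, nor be held by its hinge end there.
- latch (a point): Where the gate's free end top corner is when it hangs shut: guard frame (0, 80, 130) mm. On its loose hinge the gate sags by 2 to 3 degrees once released; that is normal.
- cake_a: Loose piece of cake, 75 x 56 x 75 mm, inside the guard; bystander. Origin: centre of its underside.
- cake_b: Loose piece of cake, 68 x 64 x 77 mm, inside the guard; bystander. Origin: centre of its underside.
- timer: Loose kitchen timer, 94 x 68 x 34 mm, on the riser shelf; bystander. Origin: centre of its underside.
- cup: Loose steel measuring cup, 74 x 103 x 74 mm, behind the work; bystander. Origin: under its middle.

How it is judged:
On the way:
1. the gate stands upright on the open table clear of the shelf, let go (contact force between the fingers and gate below 0.1 N and height (world z) of gate below 0.004 m and angle between gate's own z axis and vertical below 0.08 rad and linear speed of gate below 0.02 m/s and (x of gate_top in the frame of shelf below -0.15 m or x of gate_top in the frame of shelf above 0.15 m or y of gate_top in the frame of shelf below -0.14 m or y of gate_top in the frame of shelf above 0.14 m)), for 0.2 s.
At the end, for the whole second after the job is handed in: Both knuckles sit down on their pins (mouths within 7 mm of the pin feet, within 6 mm sideways), the gate hangs upright within 5 degrees and shut (free end within 25 mm of the latch position), released and at rest (horizontal distance between knuckle_low and pin_low below 0.006 m and horizontal distance between knuckle_high and pin_high below 0.006 m and distance between knuckle_low and pin_low below 0.007 m and distance between knuckle_high and pin_high below 0.007 m and angle between gate's own z axis and vertical below 0.085 rad and horizontal distance between gate_free_end and latch below 0.025 m and contact force between the fingers and gate below 0.1 N and linear speed of gate below 0.02 m/s); the robot touches nothing.
It fails at once if a piece of cake, the timer or the measuring cup is moved more than 30 mm (distance of any of cake_a, cake_b, timer, cup from where it was at the start of the episode above 0.03 m).
It also fails if it takes over 58 s, if anything falls off the work surface, if the arm or the gripper's body presses on something with over 40 N, if the wrist force passes 120 N, or if a joint passes its speed limit or range.

### The arm

A 7-joint arm with a two-finger parallel gripper is mounted at the origin on a cart in front of the work surface, level with it; the furniture and walls round the work are solid. World frame = base frame: x ahead of the robot, y to its left, z up, the work surface at z = 0. Lengths are in m, angles in rad, forces in N, time in s.
With the tool pointing down it reaches from about 0.35 to 0.9 m from the base axis. Payload 8.1 kg.
Tool frame: the origin (TCP) lies midway between the tips of the shut fingers; the grasp point (between the pads) lies arm.grasp_offset behind it (arm.grasp_offset is the distance from the TCP to the grasp point, in m); z points along the fingers, y is the line along which they close (so a half turn about z gives the same grasp; the last joint's range is limited). The gripper opens to 92 mm and grips with 3 to 60 N. Pads are 19 mm wide; open, the fingers measure 130 mm over their backs; the gripper's body (75 mm by 190 mm) begins 47 mm behind the grasp point.
Start: joints at [-1.302, 0.434, 0.025, 1.573, -0.012, 1.134, -0.075], TCP at [0.227, 0.582, 0.197] pointing down, gripper open.
Joint ranges: [-2.62, 2.62], [-0.44, 2.09], [-1.27, 1.32], [0.08, 2.57], [-1.32, 4.46], [0.12, 2], [-2.74, 2.74]. Speed limits (rad/s): [2.22, 2.22, 3.01, 3.01, 3.14, 3.14, 3.14].

### API

Orientations are given as a rotation vector (axis times angle).
In Python, from cell import observe, imaging, arm gives the robot as it stands.
- The arm moves only by the tool apply_moves, never from a script. Its argument "commands" is a list of rows, each a list of 5 numbers: the opening in per cent of the stroke, from 0 (shut) to 100 (fully open), then the shift along the world's x, y, z in units of 0.06 m (1.0 is 0.06 m), then the turn about the world's z in units of 0.5 rad (1.0 is 0.5 rad). A call has 1 to 12 rows; each row shifts and turns the commanded pose from where the row before left it; what a row does not reach is not made up. A row lasts 1/8 s, in which the tool goes at most 62.5 mm and 10.7 degrees, less where a joint would pass 70% of its speed; a pose out of reach is approached as far as the arm can. A call with a number of a shift or a turn outside -1 to 1 is refused whole. A call with a gripper value outside its range is refused whole. The fingers move at their own pace and stop on an object; "newtons" is the grip in N (left out, the last holds). Time passes only in rows, so rows that do not move let the fingers close. It gives the time, the measured TCP pose, the force, the opening and the grip force at its end, in the units of the state.
- observe(): the state, without advancing time (a new reading comes with each control period).
- imaging.get_image(name): name is "side" or "top" or "wrist"; returns (picture, depth): 384x512x3 uint8, red, green, blue; 384x512 float32, m along the optical axis (not along the pixel's ray), 0 where there is no reading.
- imaging.camera_params(name): a dict with "camera_matrix" (3x3 intrinsics, pixels), "dist" ([k1, k2, p1, p2, k3] as OpenCV has them; the pictures are not rectified), "origin" and "rotation" of the camera in the world; the wrist camera has in their place "tool_from_camera" (4x4, takes a point from camera to tool coordinates, whose origin is the TCP and whose axes are the flange's). Camera axes: x right, y up, looking along -z (the intrinsics and any distortion apply to the point x, -y, -z); pixel columns grow to the right and rows downward; lengths in m; the calibration is good to about 2 mm. A picture is of the moment at which its call begins: read the wrist's pose just before it. camera_params takes no time and is no camera call.
- arm.sign_off(): hands the job in; it is judged then, once.
The state is a dict: "clock": time; "joints": joint angles; "dq": joint speeds; "joint_efforts": joint torques, N m; "position": TCP position; "ee_rot": TCP orientation; "force": force on the tool from outside, world axes, zero at the start; "ft_torque": the same for the moment, N m; "width": opening from 0.0 (shut) to 1.0 (fully open); "gripper_force": force on a finger pad.
Only numpy, scipy, OpenCV 4.12 (cv2) and the standard library are available. Lean on these libraries where they do the work, as an engineer would, in place of code of your own. Each camera call takes 0.05 s, during which the arm holds its last target. There are 200 camera calls.

## Working session

There is one attempt and no reset: what is moved stays moved. The work goes in short steps, Python scripts to look and compute and a tool call to move; the robot and the scene stay as the last step left them, time stands still between calls to the robot, and variables do not carry over. Pictures are saved under pics/ and viewed, at most 12 in all, crops included, and the job is handed in when it is done.

Besides the shell and the picture viewer there is one more tool, called as name(argument=value, ...), one argument or row to a line, values as JSON. apply_moves: Moves the arm, as the interface text tells. Its arguments: {"type":"object","properties":{"commands":{"type":"array"},"newtons":{"type":"number"}},"required":["commands"]}

```bash
mkdir -p pics
cat > h.py <<'E'
import numpy as np,cv2
from cell import observe,imaging,arm
from scipy.spatial.transform import Rotation as R
def grab(n):
    s=observe(); p,d=imaging.get_image(n); c=imaging.camera_params(n)
    K=np.array(c["camera_matrix"]);D=np.array(c["dist"])
    if n=="wrist":
        T=np.array(c["tool_from_camera"]);Rt=R.from_rotvec(s["ee_rot"]).as_matrix()
        o=Rt@T[:3,3]+s["position"];M=Rt@T[:3,:3]
    else: o=np.array(c["origin"]);M=np.array(c["rotation"])
    return dict(p=p,d=d,K=K,D=D,o=o,M=M)
def ray(g,uv):
    q=cv2.undistortPoints(np.array(uv,float).reshape(-1,1,2),g["K"],g["D"]).reshape(-1,2)
    return np.c_[q[:,0],-q[:,1],-np.ones(len(q))]@g["M"].T
def cloud(g):
    h,w=g["d"].shape;v,u=np.mgrid[:h,:w]
    r=ray(g,np.c_[u.ravel(),v.ravel()])
    return (g["o"]+r*g["d"].reshape(-1,1)).reshape(h,w,3)
def atz(g,uv,z):
    r=ray(g,uv);return g["o"]+r*((z-g["o"][2])/r[:,2])[:,None]
def save(g,n,box=None,s=1):
    p=g["p"]
    if box: p=p[box[1]:box[3],box[0]:box[2]]
    cv2.imwrite(f"pics/{n}.png",cv2.resize(p,None,fx=s,fy=s,interpolation=cv2.INTER_CUBIC)[:,:,::-1])
E
python3 - <<'E'
from h import *
import pickle
g=grab("top");save(g,"top0",s=1.5);s=grab("side");save(s,"side0",s=1.5)
pickle.dump((g,s),open("a.pkl","wb"))
print(g["o"],s["o"],observe()["ee_rot"],arm.grasp_offset)
E
```

```text
[ 0.51026413 -0.31651173  0.97290226] [0.63145537 0.56280896 0.80823992] [-5.80703598e-01 -3.08734251e+00  2.20606570e-03] 0.0188
```

View pics/top0.png

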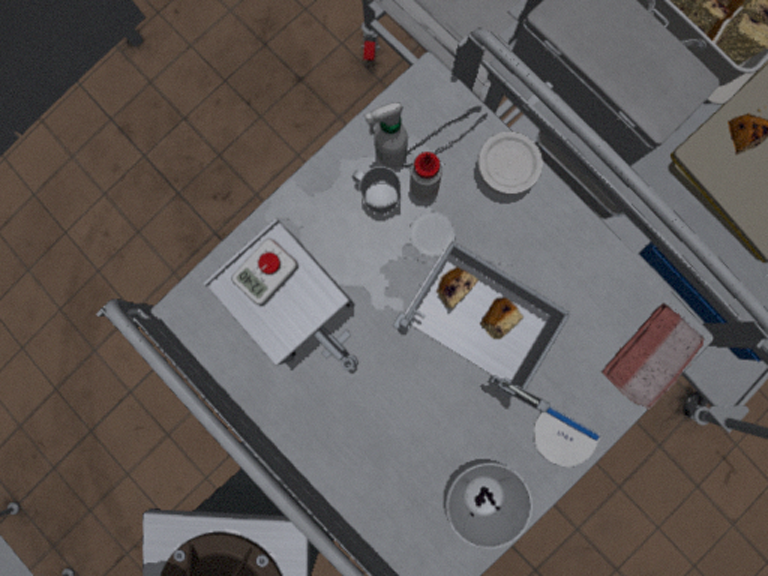

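View pics/side0.png

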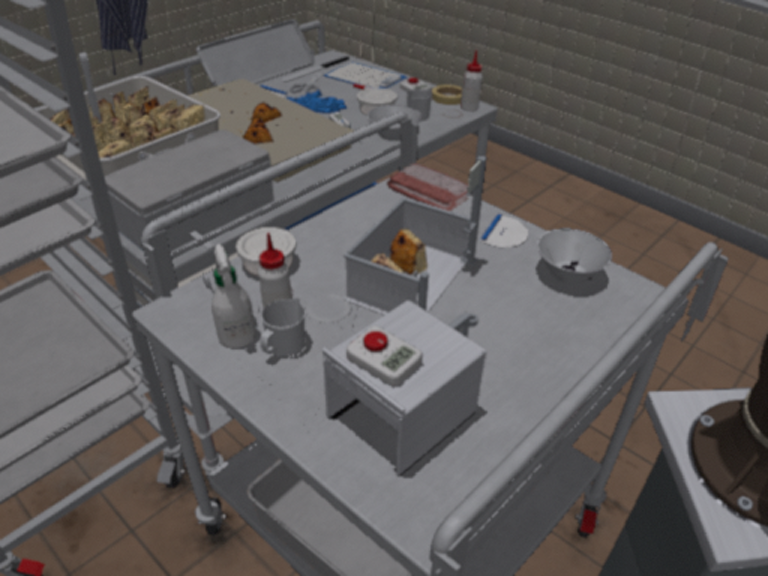

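The top view shows the shelf at upper left, with the gate's hinge end sticking out at (335,350) and its knuckle at (350,362). The guard is at the centre-right, with the latch post at (405,320) and the tall hinge post and card near (515,392). The side view confirms this.

Run:
```python
from h import *
import pickle
g,s=pickle.load(open("a.pkl","rb"))
P=cloud(g)
np.set_printoptions(precision=4,suppress=True)
def med(u,v): return P[v-1:v+2,u-1:u+2].reshape(-1,3)
for n,(u,v) in dict(table=(250,270),shelf=(190,205),knuck=(233,241),rail=(222,229),back=(320,180),floor=(300,215),cup=(253,130),tim=(170,180),card=(350,265),postS=(270,213)).items(): print(n,np.median(med(u,v),0))
# shelf board mask
def rect(m):
    r=cv2.minAreaRect(P[m][:,:2].astype(np.float32)*1000);return r,cv2.boxPoints(r)
uu=np.zeros(g["d"].shape,bool);uu[145:245,135:235]=1
m=uu&(abs(P[...,2]-.138)<.008);m=cv2.morphologyEx(m.astype(np.uint8),cv2.MORPH_OPEN,np.ones((5,5)))>0
print("shelf",rect(m),m.sum())
uu[:]=0;uu[215:250,208:242]=1
m=uu&(P[...,2]>.09)&(P[...,2]<.128);print("gate",rect(m),m.sum())
uu[:]=0;uu[150:270,262:400]=1
m=uu&(P[...,2]>.15);print("hi",rect(m),m.sum(),P[m].min(0),P[m].max(0))
m=uu&(abs(P[...,2]-.104)<.006);print("walls",rect(m),m.sum())
m=uu&(P[...,2]>.112)&(P[...,2]<.13);print("latch+",P[m].mean(0),m.sum())
save(g,"crop",(205,145,405,285),4)
```

```text
Traceback (most recent call last):
  File "h.py", line 18, in cloud
    return (g["o"]+r*g["d"].reshape(-1,1)).reshape(h,w,3)
                   ~^~~~~~~~~~~~~~~~~~~~~
numpy._core._exceptions._ArrayMemoryError: Unable to allocate 288. GiB for an array with shape (196608, 196608) and data type float64
```

```bash
python3 - <<'E'
from cell import imaging
print(imaging.camera_params("top"),imaging.camera_params("wrist"))
E
sed -i 's/M=np.array(c\["rotation"\])/M=R.from_rotvec(c["rotation"]).as_matrix()/' h.py
cat > m.py <<'E'
from h import *
import pickle
g,s=pickle.load(open("a.pkl","rb"))
for x in (g,s):
    if x["M"].ndim==1: x["M"]=R.from_rotvec(x["M"]).as_matrix() if len(x["M"])==3 else R.from_quat(x["M"]).as_matrix()
P=cloud(g)
np.set_printoptions(precision=4,suppress=True)
def med(u,v): return P[v-1:v+2,u-1:u+2].reshape(-1,3)
for n,(u,v) in dict(table=(250,270),shelf=(190,205),knuck=(233,241),rail=(222,229),back=(320,180),floor=(300,215),cup=(253,130),tim=(170,180),card=(350,265),postS=(270,213)).items(): print(n,np.median(med(u,v),0))
def rect(m):
    if m.sum()<3: return None
    r=cv2.minAreaRect(P[m][:,:2].astype(np.float32)*1000);return r,cv2.boxPoints(r)
uu=np.zeros(g["d"].shape,bool);uu[145:245,135:235]=1
m=uu&(abs(P[...,2]-.138)<.008);m=cv2.morphologyEx(m.astype(np.uint8),cv2.MORPH_OPEN,np.ones((5,5)))>0
print("shelf",rect(m),m.sum())
uu[:]=0;uu[215:250,208:242]=1
m=uu&(P[...,2]>.09)&(P[...,2]<.128);print("gate",rect(m),m.sum())
uu[:]=0;uu[150:270,262:400]=1
m=uu&(P[...,2]>.15);print("hi",rect(m),m.sum())
m=uu&(abs(P[...,2]-.104)<.006);print("walls",rect(m),m.sum())
m=uu&(P[...,2]>.112)&(P[...,2]<.13);print("latch+",P[m].mean(0),m.sum())
save(g,"crop",(205,145,405,285),4)
E
python3 m.py
```

```text
{'camera_matrix': array([[346.40465547,   0.        , 257.68582558],
       [  0.        , 346.40465547, 192.94594914],
       [  0.        ,   0.        ,   1.        ]]), 'dist': array([-0.09236117,  0.        ,  0.        ,  0.        ,  0.        ]), 'origin': array([ 0.51026413, -0.31651173,  0.97290226]), 'rotation': array([ 0.07394158, -0.04582449, -1.55059357])} {'camera_matrix': array([[292.72290326,   0.        , 255.16910623],
       [  0.        , 292.72290326, 189.32189267],
       [  0.        ,   0.        ,   1.        ]]), 'dist': array([-0.0694228,  0.       ,  0.       ,  0.       ,  0.       ]), 'tool_from_camera': array([[ 5.73207666e-04,  9.61680065e-01,  2.74173528e-01,
         7.39211870e-02],
       [ 9.99999824e-01, -5.92627057e-04, -1.19994761e-05,
        -1.23855881e-04],
       [ 1.50942994e-04,  2.74173486e-01, -9.61680236e-01,
        -1.88337263e-01],
       [ 0.00000000e+00,  0.00000000e+00,  0.00000000e+00,
         1.00000000e+00]])}
table [ 0.369  -0.2812  0.0006]
shelf [ 0.5417 -0.1375  0.1383]
knuck [ 0.4526 -0.2381  0.0987]
rail [ 0.483  -0.20
[... 548 characters left out ...]
264526367), array([[ 437.4629, -234.7151],
       [ 451.3271, -250.7348],
       [ 516.0068, -194.7578],
       [ 502.1426, -178.7382]], dtype=float32)) 193
hi (((454.3642272949219, -422.61407470703125), (239.53253173828125, 17.02618408203125), 65.18539428710938), array([[ 396.3732, -527.7496],
       [ 411.8274, -534.8952],
       [ 512.3552, -317.4786],
       [ 496.9011, -310.3329]], dtype=float32)) 205
walls (((532.0819091796875, -466.9749755859375), (236.9167022705078, 169.7797393798828), 58.758087158203125), array([[ 398.0636, -524.2267],
       [ 543.2228, -612.2834],
       [ 666.1002, -409.7232],
       [ 520.941 , -321.6665]], dtype=float32)) 706
latch+ [ 0.501  -0.3665  0.1198] 40
```

View pics/crop.png

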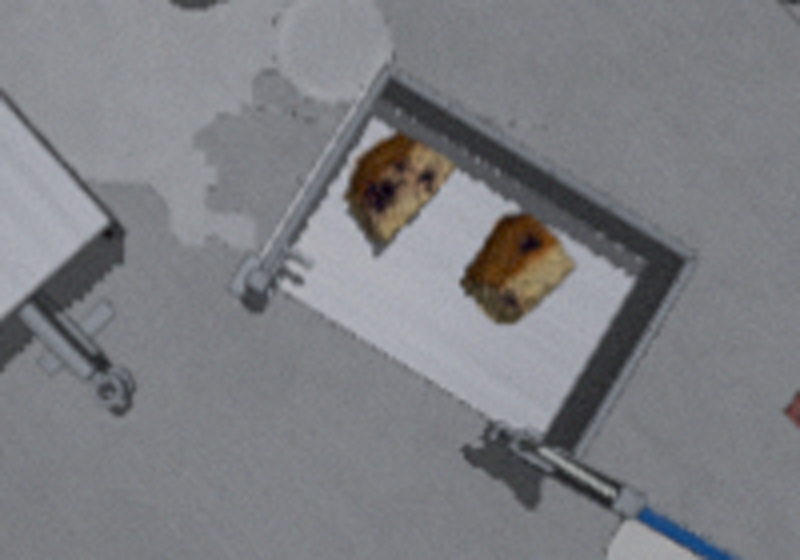

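The crop shows the knuckle ring centre at (115,388), the latch post top at (252,275), the hinge post top at (628,500), and the pins and brackets at (500,430).

```bash
cat >> m.py <<'E'
print("------")
f=lambda x,y,z:(atz(g,[[x/4+205-.375,y/4+145-.375]],z)[0])
kn=f(115,388,.102);la=f(252,280,.12);hi=f(628,498,.24);pin=f(497,432,.118)
print("kn",kn,"latch",la,"hinge",hi,"pin",pin)
d=(la-hi)[:2];L=np.linalg.norm(d);d/=L;print("len",L,"ang",np.degrees(np.arctan2(d[1],d[0])))
print("origin",hi[:2]+d*(125+(L*1000-227)/2)/1000)
ra=f(35,310,.12);e=(ra-kn)[:2];print("gate ang",np.degrees(np.arctan2(e[1],e[0])))
print(observe()["position"])
E
python3 m.py | sed -n '/---/,$p'
```

```text
------
kn [ 0.4535 -0.2418  0.102 ] latch [ 0.5225 -0.326   0.12  ] hinge [ 0.4097 -0.5246  0.24  ] pin [ 0.4322 -0.4779  0.118 ]
len 0.22839030233234728 ang 60.404374586165325
origin [ 0.4718 -0.4153]
gate ang 45.70410305509098
[0.2269 0.5818 0.1964]
```

apply_moves(
  commands=[
    [100, 0.25, -0.78, 0.7, -0.24],
    [100, 0.25, -0.78, 0.7, -0.24],
    [100, 0.25, -0.78, 0.3, -0.24],
    [100, 0.25, -0.78, 0, -0.24],
    [100, 0.25, -0.78, 0, -0.24],
    [100, 0.25, -0.78, 0, -0.24],
    [100, 0.25, -0.78, 0, -0.24],
    [100, 0.25, -0.78, 0, -0.24],
    [100, 0.25, -0.78, 0, -0.24],
    [100, 0.25, -0.78, 0, -0.24],
    [100, 0.25, -0.78, 0, -0.24],
    [100, 0.25, -0.78, 0, -0.24],
  ],
)

```text
clock: 1.6
position: [0.4061, 0.0222, 0.2963]
ee_rot: [-2.476, -1.933, -0.0]
force: [0.3, 0.6, 0.1]
width: 1.002
gripper_force: 0.0
```

apply_moves(
  commands=[
    [100, 0.25, -0.78, 0, -0.22],
    [100, 0.25, -0.78, 0, -0.22],
    [100, 0.25, -0.78, 0, -0.22],
    [100, 0.25, -0.78, 0, -0.22],
    [100, 0.2, -0.7, 0, -0.22],
    [100, 0, 0, 0, 0],
  ],
)

```text
clock: 2.35
position: [0.4776, -0.2088, 0.296]
ee_rot: [2.908, 1.184, -0.003]
force: [-0.6, -0.3, -0.4]
width: 1.0
gripper_force: 0.0
```

Run:
```python
from h import *
import pickle
g=grab("wrist");save(g,"w1",s=1.5);pickle.dump(g,open("w1.pkl","wb"));print(observe()["position"],observe()["ee_rot"],observe()["joints"])
```

```text
[ 0.47758262 -0.2067357   0.2958422 ] [ 2.90732533e+00  1.18960829e+00 -2.74056239e-03] [-0.40520819  0.23413107  0.89912776  1.71689023 -0.18893956  1.28319124
 -0.25925607]
```

View pics/w1.png

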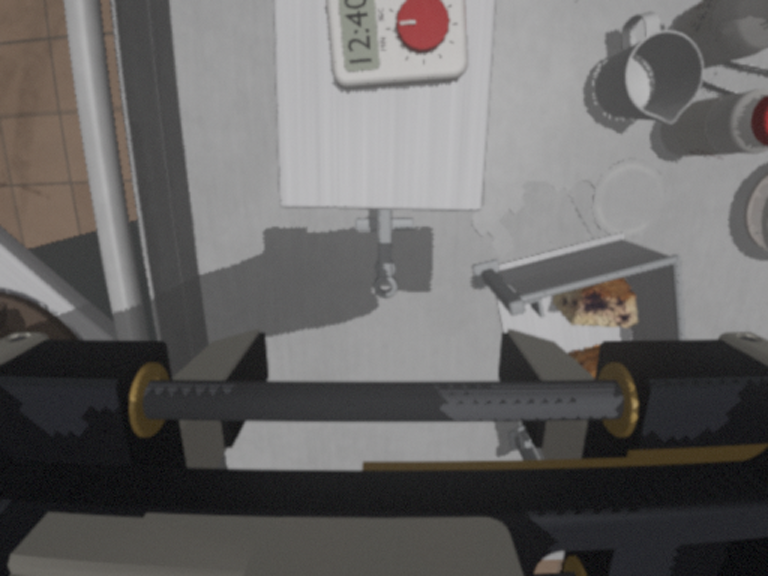

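The wrist view shows the gate rail from (383,212) to (384,265), the knuckle ring at (386,287), and the shelf front edge from (282,205) to (481,209).

Run:
```python
from h import *
import pickle
np.set_printoptions(precision=4,suppress=True)
g=pickle.load(open("w1.pkl","rb"))
f=lambda x,y,z:atz(g,[[x/1.5-.17,y/1.5-.17]],z)[0]
k=f(386,287,.102);r1=f(383,212,.12);r2=f(384,262,.12);a=f(282,206,.138);b=f(481,209,.138)
an=lambda v:np.degrees(np.arctan2(v[1],v[0]))
print(k,r1,r2,a,b,"angles",an(r1-k),an(r1-r2),an(a-b)-90,"w",np.linalg.norm(a-b),np.linalg.norm(k-r1))
print("shelfmid",(a+b)/2)
P=cloud(g)
m=np.zeros(g["d"].shape,bool);m[140:182,245:270]=1;m&=(P[...,2]>.112)&(P[...,2]<.126);q=P[m][:,:2]
print(m.sum(),q.mean(0),an(cv2.fitLine(q.astype(np.float32),cv2.DIST_HUBER,0,.001,.001).ravel()[:2]))
x=R.from_rotvec(observe()["ee_rot"]).as_matrix();print("toolx",an(x[:,0]))
```

```text
[ 0.4522 -0.2378  0.102 ] [ 0.5002 -0.1871  0.12  ] [ 0.4705 -0.2173  0.12  ] [ 0.4499 -0.1254  0.138 ] [ 0.5574 -0.2389  0.138 ] angles 46.56726170517123 45.47704671434773 43.458868912857184 w 0.15633018800677317 0.07221084048553807
shelfmid [ 0.5037 -0.1822  0.138 ]
402 [ 0.4836 -0.2055] 45.567867
toolx 44.50643696447163
```

apply_moves(
  commands=[
    [100, 0.08, -0.01, -0.8, 0.035],
    [100, 0, 0, -0.8, 0],
    [100, 0, 0, -0.8, 0],
    [100, 0, 0, -0.6, 0],
    [100, 0, 0, -0.4, 0],
    [100, 0, 0, 0, 0],
    [0, 0, 0, 0, 0],
    [0, 0, 0, 0, 0],
    [0, 0, 0, 0, 0],
    [0, 0, 0, 0, 0],
    [0, 0, 0, 0, 0],
    [0, 0, 0, 0, 0],
  ],
  newtons=25,
)

```text
clock: 3.9
position: [0.4829, -0.206, 0.0924]
ee_rot: [2.895, 1.219, -0.0]
force: [-0.1, -0.7, -0.6]
width: 0.397
gripper_force: 0.0
```

apply_moves(
  commands=[
    [0, 0, 0, 0, 0],
    [0, 0, 0, 0, 0],
    [0, 0, 0, 0, 0],
    [0, 0, 0, 0, 0],
    [0, 0, 0, 0, 0],
  ],
)

```text
clock: 4.53
position: [0.4829, -0.206, 0.0924]
ee_rot: [2.895, 1.219, 0.0]
force: [-0.3, -0.7, -0.3]
width: 0.006
gripper_force: 0.0
```

Run:
```python
from h import *
import pickle
g=grab("wrist");t=grab("top");save(t,"t2",(180,180,260,250),4)
save(g,"w2",(100,60,400,384),2);pickle.dump((g,t),open("w2.pkl","wb"))
a=cv2.resize(g["p"][40:384,90:420],None,fx=1.2,fy=1.2);b=cv2.resize(t["p"][170:260,170:270],None,fx=4,fy=4)
h=max(a.shape[0],b.shape[0]);o=np.zeros((h,a.shape[1]+b.shape[1],3),np.uint8);o[:a.shape[0],:a.shape[1]]=a;o[:b.shape[0],a.shape[1]:]=b
cv2.imwrite("pics/c2.png",o[:,:,::-1]);print(o.shape)
```

```text
(413, 796, 3)
```

View pics/c2.png

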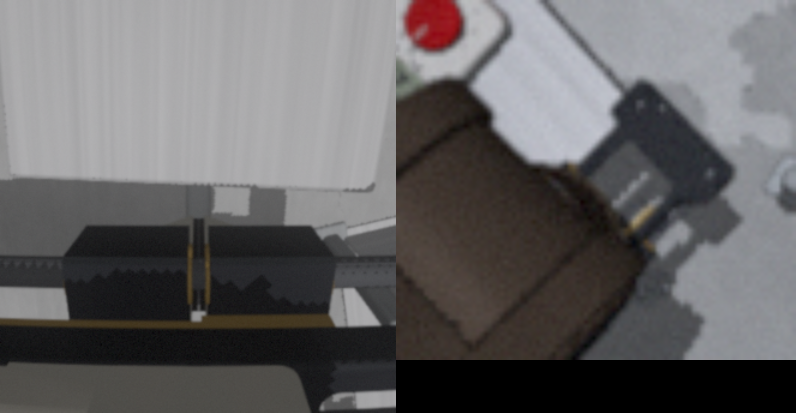

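Run:
```python
from h import *
import pickle
np.set_printoptions(precision=3,suppress=True)
g,t=pickle.load(open("w2.pkl","rb"))
s=observe();print(s["width"],s["gripper_force"],s["force"],s["position"])
x=R.from_rotvec(s["ee_rot"]).as_matrix();P=(cloud(g)-s["position"])@x
for v in (195,210,220,235,250,265,280,290,300,303,308):
    print(v,[tuple((P[v,u]*1000).round().astype(int)) for u in (235,246,250,253,255,257,260,264,275)])
```

```text
0.0046731857439676755 0.0 [ 0.022  0.551 -0.447] [ 0.483 -0.206  0.092]
195 [(np.int64(-12), np.int64(-20), np.int64(92)), (np.int64(24), np.int64(-5), np.int64(-26)), (np.int64(25), np.int64(-3), np.int64(-28)), (np.int64(25), np.int64(-1), np.int64(-29)), (np.int64(25), np.int64(0), np.int64(-28)), (np.int64(25), np.int64(1), np.int64(-29)), (np.int64(25), np.int64(3), np.int64(-29)), (np.int64(25), np.int64(5), np.int64(-28)), (np.int64(30), np.int64(10), np.int64(-46))]
210 [(np.int64(-28), np.int64(-20), np.int64(91)), (np.int64(15), np.int64(-5), np.int64(-28)), (np.int64(16), np.int64(-3), np.int64(-29)), (np.int64(16), np.int64(-1), np.int64(-28)), (np.int64(16), np.int64(0), np.int64(-29)), (np.int64(16), np.int64(1), np.int64(-29)), (np.int64(16), np.int64(3), np.int64(-28)), (np.int64(15), np.int64(5), np.int64(-27)), (np.int64(-28), np.int64(20), np.int64(92))]
220 [(np.int64(-39), np.int64(-21), np.int64(92)), (np.int64(9), np.int64(-5), np.int64(-26)), (np.int64(10), np.int64(-3), np.int64(-30)), (np.int64(10), np.int64(-1), np.int64(-29)), (np.int64(10), np.int64(0), n
[... 2780 characters left out ...]
, np.int64(92)), (np.int64(-140), np.int64(-2), np.int64(91)), (np.int64(-140), np.int64(0), np.int64(92)), (np.int64(-140), np.int64(2), np.int64(92)), (np.int64(22), np.int64(1), np.int64(-120)), (np.int64(22), np.int64(3), np.int64(-120)), (np.int64(22), np.int64(6), np.int64(-120))]
308 [(np.int64(22), np.int64(-5), np.int64(-122)), (np.int64(22), np.int64(-2), np.int64(-122)), (np.int64(21), np.int64(-1), np.int64(-122)), (np.int64(21), np.int64(0), np.int64(-122)), (np.int64(22), np.int64(0), np.int64(-123)), (np.int64(22), np.int64(1), np.int64(-122)), (np.int64(22), np.int64(1), np.int64(-123)), (np.int64(21), np.int64(3), np.int64(-122)), (np.int64(22), np.int64(5), np.int64(-122))]
```

apply_moves(
  commands=[
    [0, -0.14, -0.14, 0, 0],
    [0, -0.14, -0.14, 0, 0],
    [0, 0, 0, 0, 0],
  ],
)

```text
clock: 5.0
position: [0.4649, -0.2241, 0.0925]
ee_rot: [2.897, 1.216, -0.0]
force: [0.6, 0.4, -0.1]
width: 0.004
gripper_force: 0.0
```

Run:
```python
from h import *
import pickle
np.set_printoptions(precision=3,suppress=True)
g0,t0=pickle.load(open("w2.pkl","rb"))
g=grab("wrist");t=grab("top");pickle.dump((g,t),open("w3.pkl","wb"))
s=observe();print(s["width"],s["gripper_force"],s["force"],s["position"])
a=cv2.resize(g0["p"][120:360,150:350],None,fx=2,fy=2);b=cv2.resize(g["p"][120:360,150:350],None,fx=2,fy=2)
cv2.imwrite("pics/c3.png",np.hstack([a,b])[:,:,::-1])
x=R.from_rotvec(s["ee_rot"]).as_matrix()
for G in (g0,g):
    P=(cloud(G)-G["o"])@x
    m=np.zeros(G["d"].shape,bool);m[170:225,235:275]=1;z=P[...,2]
    for v in (180,190,200,210,218): print(v,[int(1000*q) for q in z[v,240:272:3]])
```

```text
0.00529898908581859 0.0 [-0.288  0.038 -0.606] [ 0.466 -0.223  0.092]
180 [141, 142, 142, 141, 141, 141, 141, 142, 142, 142, 142]
190 [141, 142, 141, 141, 141, 141, 142, 141, 143, 141, 142]
200 [280, 280, 162, 160, 160, 159, 159, 160, 159, 280, 280]
210 [280, 280, 160, 160, 159, 159, 159, 160, 160, 279, 280]
218 [279, 278, 161, 159, 159, 159, 160, 159, 162, 280, 279]
180 [279, 280, 160, 161, 159, 160, 159, 158, 160, 280, 281]
190 [280, 279, 162, 160, 159, 158, 160, 160, 160, 280, 280]
200 [280, 280, 161, 161, 160, 160, 160, 158, 161, 279, 281]
210 [279, 280, 161, 160, 159, 159, 159, 160, 160, 254, 279]
218 [280, 281, 162, 160, 160, 159, 160, 160, 160, 280, 281]
```

View pics/c3.png

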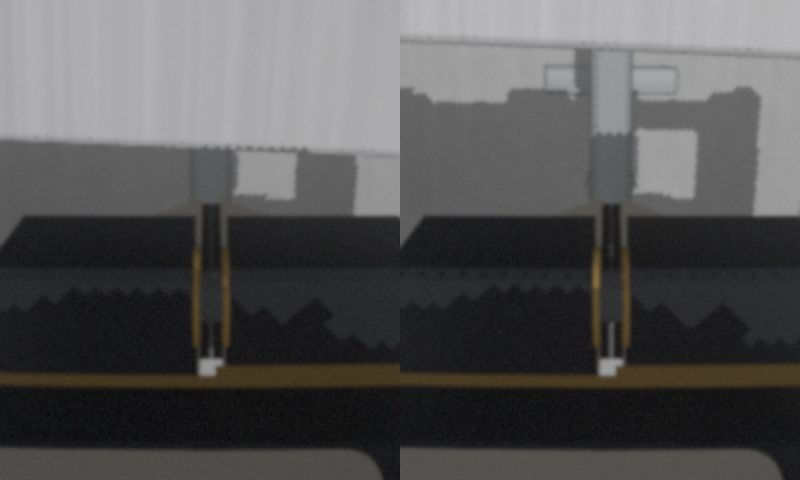

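The right panel (after the pull) shows the rail and one foot at (610,80), with the foot at the shelf edge. I'll compare that foot's position with the first wrist view.

Run:
```python
from h import *
import pickle
np.set_printoptions(precision=4,suppress=True)
w1=pickle.load(open("w1.pkl","rb"));g,t=pickle.load(open("w3.pkl","rb"))
print(atz(w1,[[357/1.5,224/1.5],[411/1.5,224/1.5]],.006),atz(g,[[150+145/2,160],[150+278/2,160]],.006))
```

```text
[[ 0.4615 -0.1857  0.006 ]
 [ 0.5027 -0.2279  0.006 ]] [[ 0.4598 -0.185   0.006 ]
 [ 0.505  -0.2293  0.006 ]]
```

Run:
```python
from h import *
import pickle
w=pickle.load(open("w1.pkl","rb"))
T=np.array(imaging.camera_params("wrist")["tool_from_camera"])
for n,G in (("open",w),("shut",pickle.load(open("w3.pkl","rb"))[0])):
    P=((cloud(G)-G["o"])@G["M"])@T[:3,:3].T+T[:3,3];P=(P*1000).round().astype(int)
    print(n)
    for v in range(215,320,8): print(v,[P[v,u].tolist() for u in (120,150,165,172,178,255)])
```

```text
open
215 [[-88, -210, 232], [-112, -188, 296], [-112, -160, 296], [-112, -147, 295], [-112, -137, 295], [-111, 0, 295]]
223 [[-100, -211, 229], [-127, -189, 295], [11, -51, -36], [9, -48, -32], [-127, -138, 295], [-127, 0, 296]]
231 [[-112, -211, 225], [11, -55, -48], [10, -48, -45], [8, -46, -41], [-142, -139, 295], [-142, 0, 296]]
239 [[-124, -210, 221], [11, -52, -57], [9, -46, -53], [3, -46, -41], [-159, -141, 296], [-158, 0, 296]]
247 [[11, -63, -66], [11, -49, -67], [5, -46, -54], [-2, -46, -41], [-7, -46, -32], [-174, 0, 296]]
255 [[31, -41, -110], [31, -32, -110], [31, -27, -110], [31, -25, -110], [32, -23, -111], [31, 0, -110]]
263 [[29, -40, -112], [30, -31, -113], [30, -26, -113], [29, -24, -112], [30, -23, -112], [30, 0, -112]]
271 [[27, -40, -112], [27, -31, -113], [28, -26, -114], [28, -24, -113], [28, -22, -114], [28, 0, -114]]
279 [[24, -40, -113], [25, -31, -113], [25, -26, -114], [25, -24, -114], [25, -22, -114], [25, 0, -113]]
287 [[13, -48, -101], [-4, -47, -77], [-261, -174, 296], [-261, -160, 296], [-261, -149, 296], [-259, 0, 295]]
295 [[10, -48, -101], [-7, -4
[... 1175 characters left out ...]
9], [31, -24, -119], [32, -22, -120], [32, -20, -120], [28, 0, -114]]
279 [[24, -41, -113], [29, -29, -119], [29, -24, -120], [29, -22, -120], [29, -21, -119], [25, 0, -113]]
287 [[-122, -153, 93], [26, -29, -120], [26, -25, -118], [27, -22, -120], [26, -21, -119], [-3, 0, -76]]
295 [[-132, -154, 92], [24, -29, -121], [24, -25, -120], [24, -23, -119], [24, -21, -120], [-7, 0, -77]]
303 [[-143, -156, 92], [22, -29, -120], [22, -25, -121], [22, -23, -121], [22, -21, -121], [-140, 0, 92]]
311 [[22, -36, -124], [22, -28, -124], [22, -24, -124], [21, -22, -123], [21, -21, -123], [22, 0, -124]]
319 [[26, -32, -133], [25, -25, -131], [25, -22, -131], [26, -20, -131], [26, -18, -132], [26, 0, -132]]
```

The finger tips sit about 31 mm short of the reported TCP: the lowest finger depth is at tool z ≈ -32. The pads therefore shut above the rail. I'll reopen, go back and lower by 31 mm.

apply_moves(
  commands=[
    [45, 0.14, 0.14, 0, 0],
    [45, 0.14, 0.14, 0, 0],
    [45, 0, 0, 0, 0],
    [45, 0, 0, 0, 0],
    [45, 0, 0, 0, 0],
    [45, 0, 0, -0.25, 0],
    [45, 0, 0, -0.25, 0],
    [45, 0, 0, 0, 0],
  ],
)

```text
clock: 6.1
position: [0.4816, -0.2056, 0.0607]
ee_rot: [-2.894, -1.218, 0.004]
force: [-0.9, 0.1, 0.1]
width: 0.444
gripper_force: 0.0
```

apply_moves(
  commands=[
    [0, 0, 0, 0, 0],
    [0, 0, 0, 0, 0],
    [0, 0, 0, 0, 0],
    [0, 0, 0, 0, 0],
    [0, 0, 0, 0, 0],
  ],
)

```text
clock: 6.72
position: [0.483, -0.206, 0.0625]
ee_rot: [2.895, 1.219, 0.001]
force: [-1.0, 0.5, 3.5]
width: 0.13
gripper_force: 25.0
```

apply_moves(
  commands=[
    [0, -0.1, -0.1, 0.02, 0],
    [0, -0.2, -0.2, 0, 0],
    [0, -0.2, -0.2, 0, 0],
    [0, -0.2, -0.2, 0, 0],
    [0, -0.2, -0.2, 0, 0],
    [0, -0.2, -0.2, 0, 0],
    [0, -0.2, -0.2, 0, 0],
    [0, -0.2, -0.2, 0, 0],
    [0, -0.1, -0.1, 0, 0],
    [0, 0, 0, 0, 0],
  ],
)

```text
clock: 7.98
position: [0.3865, -0.3024, 0.0636]
ee_rot: [2.896, 1.218, 0.0]
force: [0.8, -0.1, -2.5]
width: 0.127
gripper_force: 25.0
```

apply_moves(
  commands=[
    [0, 0, 0, -0.03, 0],
    [45, 0, 0, 0, 0],
    [45, 0, 0, 0, 0],
    [45, 0, 0, 0, 0],
    [45, 0, 0, 0, 0],
    [45, 0, 0, 0, 0],
    [45, 0, 0, 0.5, 0],
    [45, 0, 0, 0.8, 0],
    [45, 0, 0, 0.8, 0],
    [45, 0, 0, 0.8, 0],
    [45, 0, 0, 0.8, 0],
    [45, 0, 0, 0, 0],
  ],
)

```text
clock: 9.48
position: [0.3883, -0.3034, 0.2869]
ee_rot: [2.891, 1.218, 0.007]
force: [0.0, 0.5, -0.4]
width: 0.452
gripper_force: 0.0
```

Run:
```python
from h import *
import pickle
g=grab("wrist");save(g,"w4",(180,90,330,230),4);pickle.dump(g,open("w4.pkl","wb"));s=observe();print(s["position"],s["ee_rot"],s["width"])
```

```text
[ 0.38759991 -0.30239423  0.2850015 ] [2.89340087 1.21917938 0.00415239] 0.450982893806528
```

View pics/w4.png

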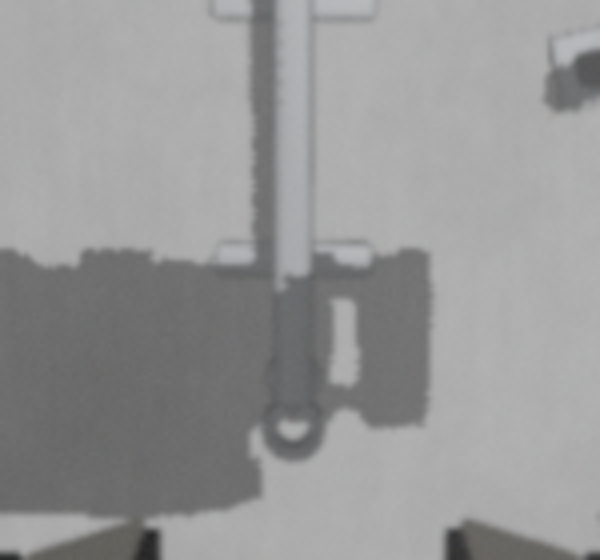

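The gate stands free with its knuckle ring at (293,430). Next I'll look at the pins from above.

apply_moves(
  commands=[
    [45, 0.2, -0.52, 0.05, 0.1],
    [45, 0.2, -0.52, 0.05, 0.1],
    [45, 0.2, -0.52, 0.05, 0.1],
    [45, 0.2, -0.52, 0.05, 0.1],
    [45, 0.2, -0.52, 0.0, 0.1],
    [45, 0, 0, 0, 0],
    [45, 0, 0, 0, 0],
  ],
)

```text
clock: 10.4
position: [0.4463, -0.4574, 0.2945]
ee_rot: [-2.72, -1.568, 0.001]
force: [-0.0, 0.4, -0.2]
width: 0.45
gripper_force: 0.0
```

Run:
```python
from h import *
import pickle
np.set_printoptions(precision=4,suppress=True)
an=lambda v:np.degrees(np.arctan2(v[1],v[0]))
w=pickle.load(open("w4.pkl","rb"));P=cloud(w)
k=atz(w,[[180+293.5/4-.4,90+430/4-.4]],.102)[0]
m=np.zeros(w["d"].shape,bool);m[60:188,240:275]=1;m&=(P[...,2]>.112)&(P[...,2]<.128);q=P[m][:,:2]
l=cv2.fitLine(q.astype(np.float32),cv2.DIST_HUBER,0,.001,.001).ravel()
e=P[m]@np.r_[l[:2],0]
print("kn",k,"rail",q.mean(0),m.sum(),"ang",an(l[:2]),"perp of kn",np.cross(l[:2],k[:2]-l[2:]),"z",np.median(P[m][:,2]),"len",np.ptp(e))
g=grab("wrist");save(g,"w5",(150,60,380,240),3.4);pickle.dump(g,open("w5.pkl","wb"));s=observe();print(s["position"],s["ee_rot"])
```

```text
kn [ 0.3569 -0.3329  0.102 ] rail [ 0.4264 -0.2625] 1278 ang 45.660957 perp of kn 0.0005014724256578659 z 0.12042489241294746 len 0.15005830194356387
[ 0.4465 -0.4571  0.2949] [-2.7196 -1.5693  0.0002]<stdin>:10: DeprecationWarning: Arrays of 2-dimensional vectors are deprecated. Use arrays of 3-dimensional vectors instead. (deprecated in NumPy 2.0)
```

View pics/w5.png

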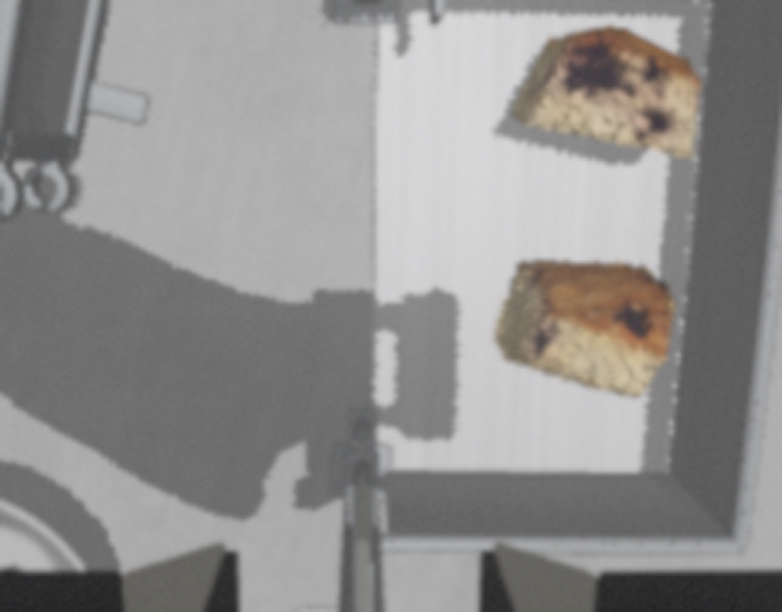

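The view shows the guard, with the high pin and bracket around (362,415–460) below the card holder's edge at (362,480). I'll fit it by depth and look at it enlarged.

Run:
```python
from h import *
import pickle
np.set_printoptions(precision=4,suppress=True)
an=lambda v:np.degrees(np.arctan2(v[1],v[0]))
g=pickle.load(open("w5.pkl","rb"));P=cloud(g)
s=observe();X=R.from_rotvec(s["ee_rot"]).as_matrix()
print("toolx",an(X[:,0]))
b=g["p"][170:215,235:280];b=cv2.convertScaleAbs(b,alpha=1.8,beta=-60)
cv2.imwrite("pics/w6.png",cv2.resize(b,None,fx=13,fy=13,interpolation=cv2.INTER_CUBIC)[:,:,::-1])
print((P[174:204,250:264,2]*1000).round().astype(int))
# wall top back: z~.104 region
z=P[...,2]
m=np.zeros(z.shape,bool);m[100:200,350:420]=1;m&=abs(z-.104)<.005
q=P[m][:,:2].astype(np.float32);l=cv2.fitLine(q,cv2.DIST_HUBER,0,.001,.001).ravel();print("back",m.sum(),l,an(l[:2]))
m=np.zeros(z.shape,bool);m[200:235,260:375]=1;m&=abs(z-.104)<.005
q=P[m][:,:2].astype(np.float32);l=cv2.fitLine(q,cv2.DIST_HUBER,0,.001,.001).ravel();print("side",m.sum(),l,an(l[:2]))
m=np.zeros(z.shape,bool);m[170:240,235:285]=1;m&=(z>.225)&(z<.25)
q=P[m][:,:2].astype(np.float32);l=cv2.fitLine(q,cv2.DIST_HUBER,0,.001,.001).ravel();print("card",m.sum(),l,an(l[:2]),z[m].mean())
```

```text
toolx 59.97319038751606
[[  0   1  -1   2   0   0   0   0   0   1   4   2   4   3]
 [  2   0   0  -2   1   0   2  -1   0   1   4   2   4   5]
 [  0   1   0  -1  -1  -1   2   0   1  -1   6   3   4   5]
 [  2  -1   1  -1  -1   0   0   2  -1   1   3   6   5   4]
 [  1   0   2   1   0   1  -1   1  -1   1   3   4   5   4]
 [  1   1   1   2   1   1   0   1   1   2   5   5   5   4]
 [ -1  -1   0  28  30  31  30  30  31  29   4   5   3   4]
 [  1   2  30  32  33  34  34  33  31  32  33   4   4   4]
 [ -1   0  32  33  31  33  32  33  33  33  33   5   4   4]
 [  0   0  32  33  33  35  36  36  34  34  33   3   4   3]
 [  1   0  30  34  34  41  43  42  39  33  32   5   5   4]
 [  2   1  31  33  38  47  47  46  46  34  32   5   4   3]
 [  0   1  29  34  44  48  50  49  46  31  34   4   5   5]
 [  1   2  32  33  44  50  51  51  48  33  32   5   5   4]
 [  0   0  31  32  34  50  53  51  48  34  31   4   5   4]
 [  1   1  30  32  32  35  45  34  33  32  32   4   5   5]
 [  6   5  30  33  34  32  32  32  32  32  31   3   4   4]
 [  7   7  31  34  32  32  32  30  32  33  30   6   4   5]
 [  7   5  95 
[... 173 characters left out ...]
100 103 101 103 101 102 100 101 102 100   6   6]
 [  4   5 102 103 101 106 107 107 104 100  99 100   6   6]
 [  7   6 101 101 106 110 111 110 109 105 101 101   4   6]
 [  6   5 101 102 112 114 113 114 113 108 101 100   6   6]
 [  4   8 100 101 114 115 116 115 115 113 100 100   6  11]
 [  5   6 100 102 115 117 118 118 117 113 101 102   5  15]
 [  6   5 101 100 113 118 118 119 117 112 100 101   5  22]
 [  6   5 101 100 190 189 189 191 188 189 101  99   5  26]
 [  7   6 100 102 190 192 192 193 193 189 100 100   4  32]]
back 643 [ 0.5184  0.8551  0.5896 -0.5228] 58.77516
side 708 [ 0.8516 -0.5242  0.4718 -0.5613] -31.613241
card 101 [ 0.512   0.859   0.4312 -0.486 ] 59.201565 0.23661620406016778
```

View pics/w6.png

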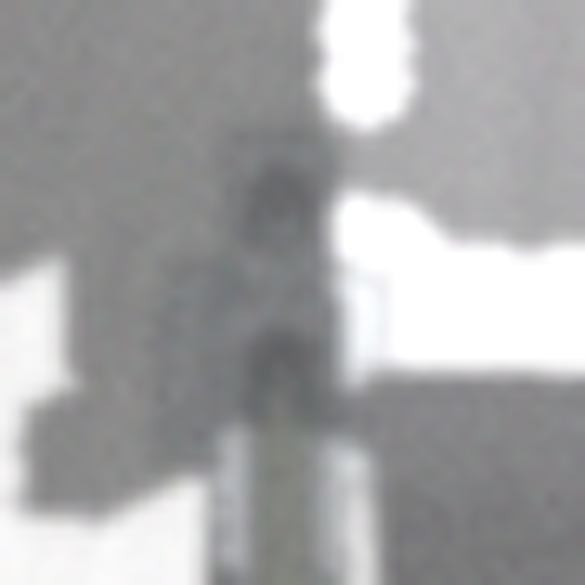

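Run:
```python
from h import *
import pickle
np.set_printoptions(precision=4,suppress=True)
g=pickle.load(open("w5.pkl","rb"));P=cloud(g)
pl=atz(g,[[256.3,187.3]],.050)[0];ph=atz(g,[[256.5,200.8]],.118)[0]
for (r0,r1,c0,c1,a,b) in ((180,192,250,262,.044,.06),(192,202,250,262,.112,.125)):
    q=P[r0:r1,c0:c1].reshape(-1,3);q=q[(q[:,2]>a)&(q[:,2]<b)];print("cloud",q.mean(0),len(q))
print("pins",pl,ph)
a=np.radians(58.7);y=np.array([np.cos(a),np.sin(a)]);x=np.array([y[1],-y[0]])
for p in (pl,ph): print("origin",p[:2]+.093*y)
for n,p in (("back157",[.5896,-.5228]),("side",[.4718,-.5613])):
    d=np.array(p)-(pl[:2]+.093*y);print(n,d@x,d@y)
ga=np.radians(45.6);gx=np.array([np.cos(ga),np.sin(ga)])
k=np.array([.3569,-.3329]);print("gate centre",k+.093*gx,"rail mean",[.4264,-.2625], (np.array([.4264,-.2625])-k)@gx)
```

```text
cloud [ 0.4242 -0.4976  0.0481] 19
cloud [ 0.4248 -0.497   0.1154] 21
pins [ 0.424  -0.4982  0.05  ] [ 0.4245 -0.4978  0.118 ]
origin [ 0.4723 -0.4187]
origin [ 0.4728 -0.4184]
back157 0.15426405241950245 -0.028019341428508013
side 0.07361028803721884 -0.12211535776802729
gate centre [ 0.422  -0.2665] rail mean [0.4264, -0.2625] 0.09892547881182823
```

apply_moves(
  commands=[
    [45, -0.08, 0.64, 0, -0.1],
    [45, -0.08, 0.64, 0, -0.1],
    [45, -0.08, 0.64, 0, -0.1],
    [45, -0.08, 0.64, 0, -0.1],
    [45, -0.09, 0.62, -0.4, -0.1],
    [45, 0, 0, -0.8, 0],
    [45, 0, 0, -0.8, 0],
    [45, 0, 0, -0.6, 0],
    [45, 0, 0, 0, 0],
  ],
)

```text
clock: 11.58
position: [0.4204, -0.2653, 0.1381]
ee_rot: [-2.892, -1.218, 0.005]
force: [0.3, -0.1, 0.4]
width: 0.451
gripper_force: 0.0
```

apply_moves(
  commands=[
    [45, 0.02, -0.02, -0.5, 0],
    [45, 0, 0, -0.5, 0],
    [45, 0, 0, -0.28, 0],
    [45, 0, 0, 0, 0],
    [0, 0, 0, 0, 0],
    [0, 0, 0, 0, 0],
    [0, 0, 0, 0, 0],
    [0, 0, 0, 0, 0],
    [0, 0, 0, 0, 0],
  ],
  newtons=40,
)

```text
clock: 12.7
position: [0.4235, -0.2683, 0.0631]
ee_rot: [-2.895, -1.22, -0.0]
force: [-0.6, 1.5, 2.7]
width: 0.126
gripper_force: 40.0
```

apply_moves(
  commands=[
    [0, 0, 0, 0.25, 0],
    [0, 0, 0, 0.25, 0],
    [0, 0, 0, 0.23, 0],
    [0, -0.05, -0.3, 0, 0.075],
    [0, -0.05, -0.3, 0, 0.075],
    [0, -0.05, -0.3, 0, 0.075],
    [0, -0.05, -0.3, 0, 0.075],
    [0, -0.06, -0.3, 0, 0.075],
    [0, -0.06, -0.31, 0, 0.075],
    [0, 0, 0, 0, 0],
    [0, 0, 0, 0, 0],
  ],
)

```text
clock: 14.08
position: [0.4045, -0.3762, 0.107]
ee_rot: [-2.74, -1.536, -0.001]
force: [-0.5, 0.4, -1.8]
width: 0.127
gripper_force: 40.0
```

Run:
```python
from h import *
import pickle
np.set_printoptions(precision=4,suppress=True)
s=observe();X=R.from_rotvec(s["ee_rot"]).as_matrix();print(s["position"],np.degrees(np.arctan2(X[1,0],X[0,0])))
t=grab("top");w=grab("wrist");pickle.dump((t,w),open("t7.pkl","wb"))
P=cloud(w);z=P[...,2]
# rail portion beyond fingers (tool +x)
m=np.zeros(z.shape,bool);m[:225,225:290]=1;m&=(z>.155)&(z<.175);q=P[m]
l=cv2.fitLine(q[:,:2].astype(np.float32),cv2.DIST_HUBER,0,.001,.001).ravel()
e=(q-s["position"])@X[:,0]
print("rail",m.sum(),np.degrees(np.arctan2(l[1],l[0])),"z",np.median(q[:,2]),"x range",e.min(),e.max(),"perp",np.median((q-s["position"])@X[:,1]),"tilt",np.polyfit(e,q[:,2],1))
P=cloud(t);q=P.reshape(-1,3);d=q[:,:2]-s["position"][:2];m=(abs(d@X[:2,0]+.093)<.016)&(abs(d@X[:2,1])<.02)&(q[:,2]>.03);print(m.sum(),q[m][:,2].max() if m.any() else 0)
save(t,"t7",(235,200,335,280),7)
```

```text
[ 0.4045 -0.3762  0.107 ] 58.54591595120251
rail 3379 58.550648 z 0.16467926198562866 x range 0.018661017689971214 0.07936350242571255 perp 0.000364650055887505 tilt [-0.0027  0.1647]
0 0
```

View pics/t7.png

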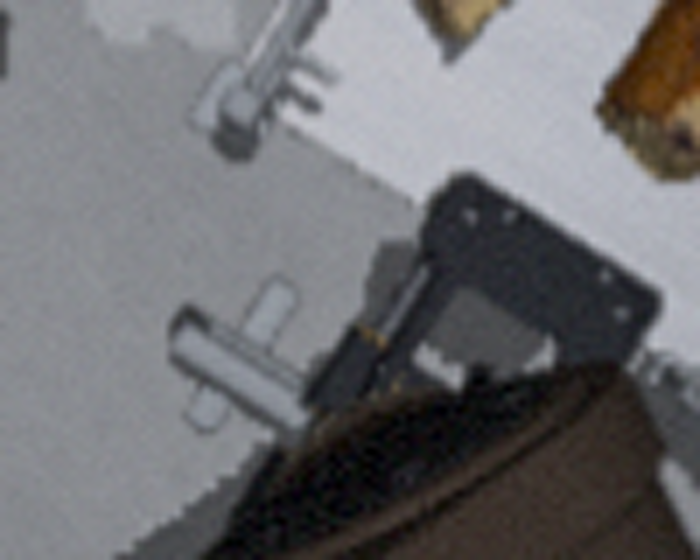

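The gate is held level, square to the guard and 44.7 mm up, about 80 mm in front; the latch post is at (235,120). Going in.

apply_moves(
  commands=[
    [0, 0.19, -0.118, 0, 0.005],
    [0, 0.19, -0.118, 0, 0],
    [0, 0.19, -0.118, 0, 0],
    [0, 0.19, -0.118, 0, 0],
    [0, 0.19, -0.118, 0, 0],
    [0, 0.18, -0.118, 0, 0],
    [0, 0, 0, 0, 0],
    [0, 0, 0, 0, 0],
  ],
)

```text
clock: 15.18
position: [0.4716, -0.4194, 0.1066]
ee_rot: [-2.738, -1.539, 0.001]
force: [-0.3, 0.1, -1.7]
width: 0.125
gripper_force: 40.0
```

apply_moves(
  commands=[
    [0, 0, 0, -0.1, 0],
    [0, 0, 0, -0.1, 0],
    [0, 0, 0, -0.05, 0],
    [0, 0, 0, -0.05, 0],
    [0, 0, 0, -0.05, 0],
    [0, 0, 0, 0, 0],
  ],
)

```text
clock: 15.92
position: [0.472, -0.4194, 0.0855]
ee_rot: [-2.738, -1.54, 0.0]
force: [-0.4, -0.5, -2.2]
width: 0.13
gripper_force: 40.0
```

apply_moves(
  commands=[
    [0, 0, 0, -0.04, 0],
    [0, 0, 0, -0.04, 0],
    [0, 0, 0, 0, 0],
  ],
)

```text
clock: 16.3
position: [0.4719, -0.4193, 0.0807]
ee_rot: [-2.738, -1.54, 0.0]
force: [-0.1, -0.5, -1.5]
width: 0.13
gripper_force: 40.0
```

apply_moves(
  commands=[
    [0, 0, 0, -0.04, 0],
    [0, 0, 0, -0.04, 0],
    [0, 0, 0, -0.04, 0],
    [0, 0, 0, -0.02, 0],
    [0, 0, 0, 0, 0],
  ],
)

```text
clock: 16.92
position: [0.4722, -0.4195, 0.0726]
ee_rot: [2.738, 1.54, 0.0]
force: [-1.0, 0.7, -1.3]
width: 0.125
gripper_force: 40.0
```

Run:
```python
from h import *
import pickle
np.set_printoptions(precision=4,suppress=True)
s=observe();X=R.from_rotvec(s["ee_rot"]).as_matrix();print(s["position"],s["force"])
w=grab("wrist");P=cloud(w);z=P[...,2]
m=np.zeros(z.shape,bool);m[:225,225:290]=1;m&=(z>.12)&(z<.15);m&=abs((P-s["position"])@X[:,1])<.008;q=P[m];e=(q-s["position"])@X[:,0]
print(m.sum(),"z",np.median(q[:,2]),e.max(),np.polyfit(e,q[:,2],1))
```

```text
[ 0.4722 -0.4195  0.0726] [-1.0069  0.6809 -1.2974]
3924 z 0.1298990519090816 0.1084293947700623 [-0.1012  0.1345]
```

apply_moves(
  commands=[
    [0, 0, 0, -0.03, 0],
    [0, 0, 0, 0, 0],
  ],
)

```text
clock: 17.23
position: [0.4731, -0.4189, 0.0713]
ee_rot: [2.737, 1.541, 0.002]
force: [1.2, 4.3, 5.3]
width: 0.129
gripper_force: 40.0
```

The force rose by about 7 N, so it is seated on the brackets. Releasing.

apply_moves(
  commands=[
    [20, 0, 0, 0.01, 0],
    [40, 0, 0, 0, 0],
    [40, 0, 0, 0, 0],
    [40, 0, 0, 0, 0],
    [40, 0, 0, 0, 0],
    [40, 0, 0, 0.4, 0],
    [40, 0, 0, 0.6, 0],
    [40, 0, 0, 0.8, 0],
    [40, 0, 0, 0.8, 0],
    [40, 0, 0, 0.8, 0],
    [40, 0, 0, 0, 0],
  ],
)

```text
clock: 18.6
position: [0.473, -0.4214, 0.2794]
ee_rot: [2.733, 1.537, 0.004]
force: [-0.3, -0.4, -1.2]
width: 0.401
gripper_force: 0.0
```

Run:
```python
from h import *
import pickle
np.set_printoptions(precision=4,suppress=True)
s=observe();print(s["position"],s["force"])
w=grab("wrist");P=cloud(w);z=P[...,2];pickle.dump(w,open("w9.pkl","wb"))
o=np.array([.4725,-.4185]);a=np.radians(58.7);y=np.array([np.cos(a),np.sin(a)]);x=np.array([y[1],-y[0]])
G=np.stack([(P[...,:2]-o)@x,(P[...,:2]-o)@y,z],-1)
m=(abs(G[...,0])<.03)&(G[...,1]<.083)&(G[...,1]>-.085)&(z>.118)&(z<.14);q=G[m]
print(m.sum(),"y",q[:,1].min(),q[:,1].max(),"x(y)",np.polyfit(q[:,1],q[:,0],1),"z(y)",np.polyfit(q[:,1],q[:,2],1))
b=w["p"][60:260,150:380];cv2.imwrite("pics/w9.png",cv2.resize(b,None,fx=3,fy=3,interpolation=cv2.INTER_CUBIC)[:,:,::-1])
```

```text
[ 0.473  -0.4214  0.2794] [-0.3089 -0.3885 -1.2452]
1289 y -0.07712998766049138 0.08169913157335543 x(y) [-0.0024  0.    ] z(y) [-0.0481  0.1264]
```

View pics/w9.png

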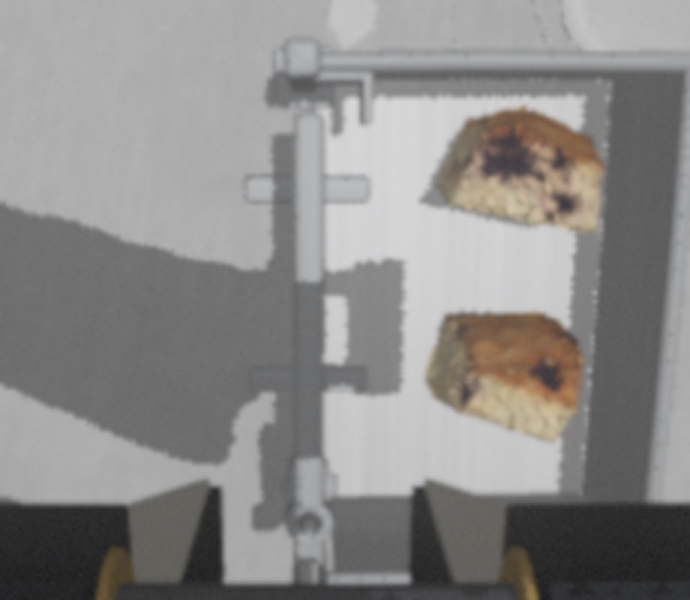

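The gate hangs shut with the pin visible inside the knuckle at (310,523). It sags 2.75°, its hinge-end top is at z ≈ 0.130, and it lies on the guard front line. Handing in.

```bash
python3 -c "
from cell import arm
print(arm.sign_off())"
```

```text
the job is handed in; nothing more can be done
None
```

The gate was drawn out, stood free on the open table, then hung with both knuckles down on the guard's pins, shut and released (2.75° sag, within the normal range), and the job was handed in at about 19 s with no verdict shown.

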